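# Lock a gauge-block clamp by pushing its pin round the L-shaped gate

## Task

Lock the blue clamping fixture: with the fingertips, push the black star-knobbed pin along the L-shaped slot from the red-dot end to the corner, so that the brass jaw slides the small steel block towards its stop, then push the pin sideways all the way to the end of the side slot by the green dot, and let go. Only push the knob: do not pinch it or lift it, do not touch the steel block yourself, and leave the ring gauge, eraser and loupe beside the fixture where they are.

Things in the scene. Friction and masses are not known exactly. Their poses are not given: they have to be found in the camera images.
- fixture: fixed fixture: blue base, flat aluminium gate plate. Origin on the bench top (z = 0) under the middle of the slot's long leg; own x along that leg from the red dot to jaw and block (away from the robot, within 0.4 rad), y left. Plate: x -60..66, y -72..36 mm, flat top at z = 28 mm. Slot 17 mm wide. Beyond the plate the base (8 mm thick, 68 wide) runs to x = 158
- slot_start (a point): where the pin's axis is at the red-dot end of the slot: fixture x = -25, y = 0, on the plate's top (z = 28 mm)
- slot_corner (a point): where the pin's axis is at the corner of the slot, between the long leg and the side leg, which runs along fixture -y: fixture x = 25, y = 0, z = 28 mm
- slot_end (a point): where the pin's axis is at the closed end of the side leg, by the green dot: fixture x = 25, y = -38, z = 28 mm
- knob (a point): middle of the black four-lobed star knob, on the pin's axis, 43 mm above the bench (half-way up). The knob is 28 mm across and spans 32 to 54 mm above the bench, so 4 mm clear of the plate. Its axes turn with the knob: the lobes lie along its diagonals
- pin: the pin under the knob (0.35 kg, 14 mm stem); origin on its axis at the underside of its 44 mm round foot, 8 mm above the bench. The foot is captive under the plate with 5 mm of play upward; the stem has 1.5 mm slack each side in the slot. It slides and turns freely, stays where left, and takes about 1 to 3 N to push, jaw included
- lobe_0: one of the four vertical lobes of the star knob, 14 mm diameter, 22 mm tall; origin at the centre of its underside, 7 mm and 7 mm off the knob's axis; fixed to the pin
- lobe_1: one of the four vertical lobes of the star knob, 14 mm diameter, 22 mm tall; origin at the centre of its underside, 7 mm and 7 mm off the knob's axis; fixed to the pin
- lobe_2: one of the four vertical lobes of the star knob, 14 mm diameter, 22 mm tall; origin at the centre of its underside, 7 mm and 7 mm off the knob's axis; fixed to the pin
- lobe_3: one of the four vertical lobes of the star knob, 14 mm diameter, 22 mm tall; origin at the centre of its underside, 7 mm and 7 mm off the knob's axis; fixed to the pin
- jaw (a joint): travel of the brass clamp jaw (m) along fixture +x: 0 fully back, 0.037 fully forward. The pin's foot pushes it along the last part of the long leg (to about 0.035 with the pin at the corner); it stays where it is left
- jaw_face (a point): middle of the jaw's front face, which pushes the block; 30 mm wide, 20 mm above the bench
- block: small loose ground steel block, 25 x 26 x 22 mm, between two rails 15 mm high, jaw and stop (30 mm high, face at fixture x = 142.5); origin at the centre of its underside, 8 mm above the bench; against the stop its centre is at fixture x = 130 mm
- ring_gauge: loose steel ring, 58 mm diameter, 18 mm tall, left of the fixture; origin at the centre of its underside
- eraser: loose blue and white eraser, 21 x 46 x 12 mm, right of the fixture; origin at the centre of its underside
- loupe: loose black loupe, 41 mm diameter, 31 mm tall, right of the nest; origin at the centre of its underside

How it is judged:
By the outcome, as a careful person would: the job done as asked, in the order asked, and still so for the second after the job is handed in, with the robot touching nothing.
It also fails if it takes over 38 s, if anything falls off the work surface, if the arm or the gripper's body presses on something with over 40 N, if the wrist force passes 120 N, or if a joint passes its speed limit or range.

## Robot

A 6-joint arm with a two-finger parallel gripper is mounted at the origin on a cart in front of the work surface, level with it; the furniture and walls round the work are solid. World frame = base frame: x ahead of the robot, y to its left, z up, the work surface at z = 0. Lengths are in m, angles in degrees, forces in N, time in s.
With the tool pointing down it reaches from about 0.35 to 0.875 m from the base axis. Payload 4.2 kg.
Tool frame: the origin (TCP) lies midway between the tips of the shut fingers; the grasp point (between the pads) lies 19 mm behind it; z points along the fingers, y is the direction in which the jaws open and shut (so a half turn about z gives the same grasp; the last joint's range is limited). The gripper opens to 87 mm and grips with 3 to 60 N. Pads are 19 mm wide; open, the fingers measure 117 mm over their backs; the gripper's body (75 mm by 190 mm) begins 51 mm behind the grasp point.
Start: joints at [81.738, 22.042, 0.453, 0, -68.411, -14.817], TCP at [0.245, 0.575, 0.223] pointing down, gripper open.
Joint ranges: [-179.83, 179.83], [-69.29, 118.12], [-61.27, 80.66], [-181.25, 117.63], [-171.15, -9.14], [-177.46, 177.46]. Speed limits (degrees/s): [159.86, 159.86, 180, 180, 180, 180].

## Interface

Orientations are given as a 3x3 rotation matrix whose columns are the frame's x, y, z axes.
In Python, from station import r gives the robot as it stands.
- The arm moves only by the tool servo_tool, never from a script. Its arguments are lists of equal length, an entry for each row: "slide": the shift along the world's x, y, z in units of 60 mm (1.0 is 60 mm), a list of three; "twist": the turn, a rotation vector about the world's x, y, z in units of 6 degrees (1.0 is 6 degrees), a list of three; "gripper": the closure, from 0 (fully open) to 1 (shut). In form: {"slide": [[x, y, z], ...], "twist": [[wx, wy, wz], ...], "gripper": [gripper, ...]}. A call has 1 to 12 rows; each row shifts and turns the commanded pose from where the row before left it; what a row does not reach is not made up. A row lasts 1/8 s, in which the tool goes at most 62.5 mm and 10.7 degrees, less where a joint would pass 70% of its speed; a pose out of reach is approached as far as the arm can. A call is refused whole if a number of a shift passes 1 or a number of a turn 1, either way. A call with a gripper value outside its range is refused whole. The fingers move at their own pace and stop on an object; the grip force is fixed at half the most. Time passes only in rows, so rows that do not move let the fingers close. It gives the time, the measured TCP pose, the force and the opening at its end, in the units of the state.
- r.sense(): the state, without advancing time (a new reading comes with each control period).
- r.capture(name): name is "scene" or "top"; returns a dict with "image" (384x512x3 uint8, blue, green, red), "intrinsics" (3x3 intrinsics, pixels), "R" (3x3) and "t" (3): a world point X has camera coordinates R X + t. Camera axes: x right, y down, z forward; pixel columns grow to the right and rows downward; lengths in m; the calibration is good to about 2 mm. A picture is of the moment at which its call begins. There is no depth.
- r.finish_job(): hands the job in, once; it reports no verdict.
The state is a dict: "time_s": time; "joints": joint angles; "joint_velocities": joint speeds; "effort": joint torques, N m; "tcp_pos": TCP position; "ee_rot": TCP orientation; "wrist_force": force on the tool from outside, world axes, zero at the start; "moment": the same for the moment, N m; "gripper_width": opening from 0.0 (shut) to 1.0 (fully open).
Only numpy, scipy, OpenCV 4.12 (cv2) and the standard library are available. Lean on these libraries where they do the work, as an engineer would, in place of code of your own. Each camera call takes 0.05 s, during which the arm holds its last target.

## Working session

There is one attempt and no reset: what is moved stays moved. The work goes in short steps, Python scripts to look and compute and a tool call to move; the robot and the scene stay as the last step left them, time stands still between calls to the robot, and variables do not carry over. Pictures are saved under pics/ and viewed, and the job is handed in when it is done.

Besides the shell and the picture viewer there is one more tool, called after "Request:" as a command line: name --argument value ..., lists and objects as JSON in quotes. servo_tool: Moves the arm, as the interface text tells. Its arguments: {"type":"object","properties":{"slide":{"type":"array","items":{"type":"array","items":{"type":"number"}}},"twist":{"type":"array","items":{"type":"array","items":{"type":"number"}}},"gripper":{"type":"array","items":{"type":"number"}}},"required":["slide","twist","gripper"]}

```bash
mkdir -p pics; ls
python3 - <<'E'
from station import r
import cv2,json,numpy as np,pickle
print(r.sense())
d={}
for n in ("scene","top"):
    c=r.capture(n); d[n]=c; cv2.imwrite(f"pics/{n}0.png",c["image"]); print(n,c["intrinsics"],c["R"],c["t"])
pickle.dump(d,open("c0.pkl","wb"))
E
```

```text
pics
{'time_s': 0.0, 'joints': array([ 8.17379491e+01,  2.20885183e+01,  3.79551707e-01, -2.65975216e-02,
       -6.84113328e+01, -1.48171068e+01]), 'joint_velocities': array([-0.07623402, -0.10299524, -0.01261063,  0.02191796, -0.03451456,
        0.01420211]), 'effort': array([ 2.36120641e-04, -3.90668750e+01,  1.87408215e+01,  4.21988055e+00,
        1.11978175e-02, -1.78773894e-04]), 'tcp_pos': array([0.24475364, 0.57442761, 0.22148787]), 'ee_rot': array([[ 9.19897053e-01, -3.92159254e-01, -7.28880936e-04],
       [-3.92159913e-01, -9.19894852e-01, -2.01576285e-03],
       [ 1.20006236e-04,  2.14013219e-03, -9.99997703e-01]]), 'wrist_force': array([-0.06328928, -0.43704898,  0.35807405]), 'moment': array([-0.0235252 ,  0.00842977, -0.0064644 ]), 'gripper_width': 1.0010018399681113}
scene [[477.97237859   0.         255.20554848]
 [  0.         477.97237859 193.27260357]
 [  0.           0.           1.        ]] [[-0.87430975 -0.48535796 -0.00318024]
 [-0.34092842  0.61877586 -0.70773176]
 [ 0.3454711  -0.61769255 -0.70647409]] [0.54367333 0.19542374 0.74713136]
top [[436.53804679   0.         262.73562277]
 [  0.         436.53804679 193.18125477]
 [  0.           0.           1.        ]] [[ 0.02223402 -0.99941012  0.02617366]
 [-0.99493114 -0.02468732 -0.0974811 ]
 [ 0.09806976 -0.0238736  -0.99489315]] [0.02507043 0.5861601  0.85479645]
```

View pics/scene0.png

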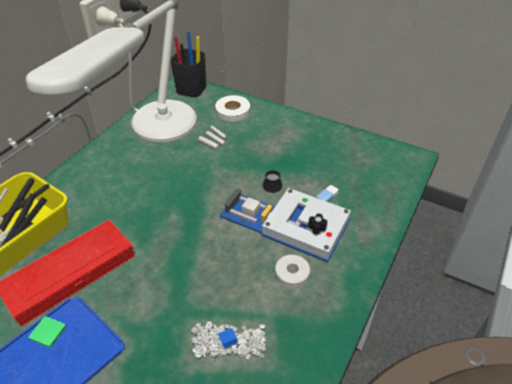

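View pics/top0.png

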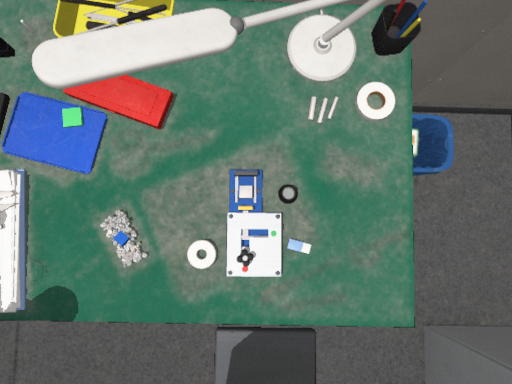

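The top view shows the plate at about (227–282, 212–277), the knob near (245, 259), the red dot near (245, 269) and the green dot near (274, 234). The nest extends up the image. The ring is at (201, 254), the eraser at (299, 246) and the loupe at (288, 193).

```bash
cat > h.py <<'E'
import numpy as np,cv2
def ray(c,uv,z):
    K,R,t=c["intrinsics"],np.array(c["R"]),np.array(c["t"])
    d=R.T@np.linalg.inv(K)@np.array([uv[0],uv[1],1.]); o=-R.T@t
    return o+d*(z-o[2])/d[2]
def proj(c,X):
    p=c["intrinsics"]@(np.array(c["R"])@np.array(X)+np.array(c["t"])); return p[:2]/p[2]
def cents(m):
    n,l,s,ce=cv2.connectedComponentsWithStats(m.astype(np.uint8))
    return [(s[i,4],ce[i].round(2)) for i in range(1,n)]
E
python3 - <<'E'
import pickle; from h import *
d=pickle.load(open("c0.pkl","rb"))
c=d["top"]; 
for n,(x0,y0,x1,y1) in (("top",(215,160,320,285)),("scene",(210,165,360,290))):
    im=d[n]["image"]; c=d[n]
    hsv=cv2.cvtColor(im,cv2.COLOR_BGR2HSV).astype(int); H,S,V=hsv[...,0],hsv[...,1],hsv[...,2]
    roi=np.zeros(H.shape,bool); roi[y0:y1,x0:x1]=1
    for nm,m,z in (("red",((H<8)|(H>172))&(S>120)&(V>100),.028),("green",(H>45)&(H<85)&(S>100)&(V>130),.028),("black",(V<45)&(S<120),.043),("plate",(S<50)&(V>150),.028)):
        for a,ce in cents(m&roi):
            if a>4: print(n,nm,a,ce,ray(c,ce,z).round(4))
    m=((S<50)&(V>150)&roi).astype(np.uint8)
    cs=max(cv2.findContours(m,0,2)[0],key=cv2.contourArea)
    hull=cv2.convexHull(cs); ap=cv2.approxPolyDP(hull,5,True)[:,0]
    for p in ap: print(n,"corner",p,ray(c,p,.028).round(4))
    k=600//(y1-y0) if n=="top" else 4
    cv2.imwrite(f"pics/{n}_z.png",cv2.resize(im[y0:y1,x0:x1],None,fx=k,fy=k,interpolation=cv2.INTER_CUBIC))
E
```

```text
top red 22 [244.82 268.27] [0.4346 0.0711 0.028 ]
top green 18 [273.33 233.  ] [0.5057 0.0158 0.028 ]
top black 106 [286.79 194.92] [ 0.5817 -0.0088  0.043 ]
top plate 79 [236.04 188.71] [0.5932 0.093  0.028 ]
top plate 53 [254.53 189.58] [0.5924 0.0556 0.028 ]
top plate 160 [244.94 191.34] [0.5883 0.0749 0.028 ]
top plate 88 [287.94 192.85] [ 0.5874 -0.0122  0.028 ]
top plate 3024 [253.92 243.91] [0.4831 0.0542 0.028 ]
top plate 91 [305.82 247.71] [ 0.4778 -0.05    0.028 ]
top plate 8 [215.  253.5] [0.4624 0.1312 0.028 ]
top plate 24 [244.62 257.83] [0.4551 0.0721 0.028 ]
top corner [228 212] [0.5457 0.1079 0.028 ]
top corner [280 213] [0.5462 0.0031 0.028 ]
top corner [280 276] [0.4208 0.0008 0.028 ]
top corner [227 276] [0.4187 0.106  0.028 ]
scene red 21 [328.62 233.95] [0.4358 0.071  0.028 ]
scene green 11 [304.45 199.64] [0.508  0.0153 0.028 ]
scene black 23 [272.61 172.22] [ 0.5879 -0.0086  0.043 ]
scene black 173 [271.88 185.18] [0.5724 0.0241 0.043 ]
scene black 5 [319.  215.2] [0.464  0.0517 0.043 ]
scene black 166 [316.72 225.42] [0.4578 0.0756 0.043 ]
scene plate 76 [331.99 188.95] [ 0.4739 -0.036   0.028 ]
scene plate 2613 [306.51 218.56] [0.4847 0.0568 0.028 ]
scene plate 189 [250.88 203.4 ] [0.5909 0.0721 0.028 ]
scene plate 72 [243.33 214.79] [0.5888 0.1037 0.028 ]
scene plate 18 [318.   218.67] [0.4665 0.047  0.028 ]
scene plate 740 [292.19 268.61] [0.4591 0.1683 0.028 ]
scene corner [288 187] [ 5.499e-01 -3.000e-04  2.800e-02]
scene corner [350 210] [ 0.4239 -0.0008  0.028 ]
scene corner [329 251] [0.4206 0.1055 0.028 ]
scene corner [263 226] [0.5448 0.1101 0.028 ]
```

View pics/top_z.png

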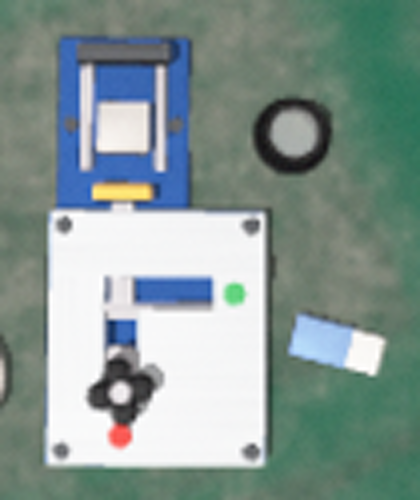

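View pics/scene_z.png

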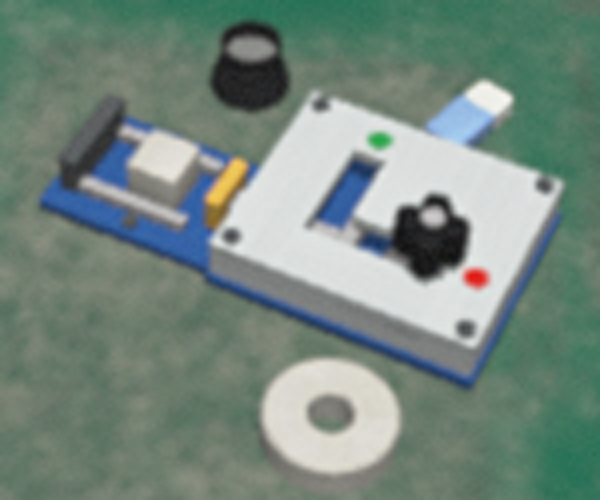

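Two views agree. Plate centre is about (0.484, 0.054) with yaw of about 1°, so the fixture origin is about (0.4805, 0.072). The white knob cap also sits at slot_start. I'll shut the fingers, turn to the fixture yaw and go above a point behind the knob.

Request:
servo_tool --slide '[[0.29,-0.84,0],[0.29,-0.84,0],[0.29,-0.84,0],[0.29,-0.84,0],[0.29,-0.84,0],[0.29,-0.84,0],[0.29,-0.84,0],[0.29,-0.84,0],[0.29,-0.84,0],[0.29,-0.84,0],[0,0,0],[0,0,0]]' --twist '[[0,0,0.4],[0,0,0.4],[0,0,0.4],[0,0,0.4],[0,0,0.4],[0,0,0.4],[0,0,0.4],[0,0,0.4],[0,0,0.4],[0,0,0.4],[0,0,0],[0,0,0]]' --gripper '[1,1,1,1,1,1,1,1,1,1,1,1]'

```text
time_s: 1.6
tcp_pos: [0.4188, 0.0709, 0.2223]
ee_rot: [[1.0, 0.015, -0.0], [0.015, -1.0, -0.0], [-0.0, -0.0, -1.0]]
wrist_force: [-0.3, 0.6, -0.3]
gripper_width: 0.007
```

Run:
```python
import pickle; from h import *
d=pickle.load(open("c0.pkl","rb"))
print(ray(d["top"],(244.62,257.83),.054))
print(ray(d["scene"],(210+432/4,165+217/4),.054))
a=[d["top"],d["scene"]]
F=lambda x,y,z:np.array([.4805+x-.0175*y,.072+y+.0175*x,z])
for n in d:
  for p in ((-.025,0,.054),(.025,0,.028),(.025,-.038,.028),(.130,0,.030),(-.06,.036,.028),(.066,-.072,.028)): print(n,p,proj(d[n],F(*p)).round(1))
```

```text
[0.4564299  0.07170409 0.054     ]
[0.45851665 0.07090834 0.054     ]
scene (-0.025, 0, 0.054) [319.5 220.1]
scene (0.025, 0, 0.028) [292.3 220.1]
scene (0.025, -0.038, 0.028) [301.  206.5]
scene (0.13, 0, 0.03) [241.1 199.7]
scene (-0.06, 0.036, 0.028) [329.1 251.7]
scene (0.066, -0.072, 0.028) [288.7 187.8]
top (-0.025, 0, 0.054) [244.7 258.3]
top (0.025, 0, 0.028) [245.1 232.5]
top (0.025, -0.038, 0.028) [264.1 232.6]
top (0.13, 0, 0.03) [245.5 180.3]
top (-0.06, 0.036, 0.028) [226.6 275.4]
top (0.066, -0.072, 0.028) [281.  212.2]
```

Request:
servo_tool --slide '[[0,0,-0.6],[0,0,-0.6],[0,0,-0.6],[0,0,-0.6],[0,0,-0.4],[0,0,-0.27],[0,0,0],[0,0,0]]' --twist '[[0,0,0],[0,0,0],[0,0,0],[0,0,0],[0,0,0],[0,0,0],[0,0,0],[0,0,0]]' --gripper '[1,1,1,1,1,1,1,1]'

```text
time_s: 2.6
tcp_pos: [0.4194, 0.072, 0.0389]
ee_rot: [[1.0, 0.018, 0.001], [0.018, -1.0, 0.0], [0.001, -0.0, -1.0]]
wrist_force: [0.4, -0.2, -0.0]
gripper_width: 0.004
```

```bash
cat > look.py <<'E'
import sys,pickle; from h import *; from station import r
t=sys.argv[1]; d={n:r.capture(n) for n in ("top","scene")}; pickle.dump(d,open(f"c{t}.pkl","wb"))
a=cv2.resize(d["top"]["image"][160:290,210:310],None,fx=4,fy=4,interpolation=2)
b=cv2.resize(d["scene"]["image"][160:290,215:312+40],None,fx=2.9,fy=4,interpolation=2)
cv2.imwrite(f"pics/l{t}.png",np.hstack([a,b[:,:400]]))
print(r.sense()["tcp_pos"],r.sense()["wrist_force"])
E
python3 look.py 1
```

```text
[0.41950138 0.07175896 0.03915971] [0.64167869 0.55889716 0.62086456]
```

View pics/l1.png

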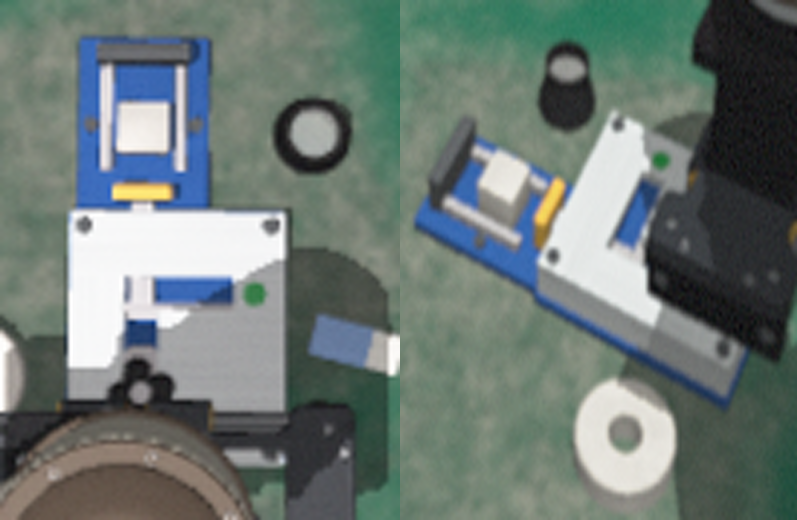

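The pin is at the start with the closed fingers centred behind it in the top view. Starting the push along the long leg.

Request:
servo_tool --slide '[[0.1,0.002,0],[0.1,0.002,0],[0.08,0.002,0],[0.08,0.002,0],[0.08,0.002,0],[0.08,0.002,0],[0.08,0.001,0],[0.08,0.001,0],[0.08,0.001,0],[0.08,0.001,0],[0,0,0],[0,0,0]]' --twist '[[0,0,0],[0,0,0],[0,0,0],[0,0,0],[0,0,0],[0,0,0],[0,0,0],[0,0,0],[0,0,0],[0,0,0],[0,0,0],[0,0,0]]' --gripper '[1,1,1,1,1,1,1,1,1,1,1,1]'

```text
time_s: 4.2
tcp_pos: [0.4699, 0.0721, 0.0384]
ee_rot: [[1.0, 0.016, 0.001], [0.016, -1.0, 0.0], [0.001, -0.0, -1.0]]
wrist_force: [-0.4, -1.3, -0.6]
gripper_width: 0.004
```

```bash
python3 look.py 2
```

```text
[0.4697419  0.07215355 0.03840034] [-0.89108132 -1.43836163 -0.45779197]
```

View pics/l2.png

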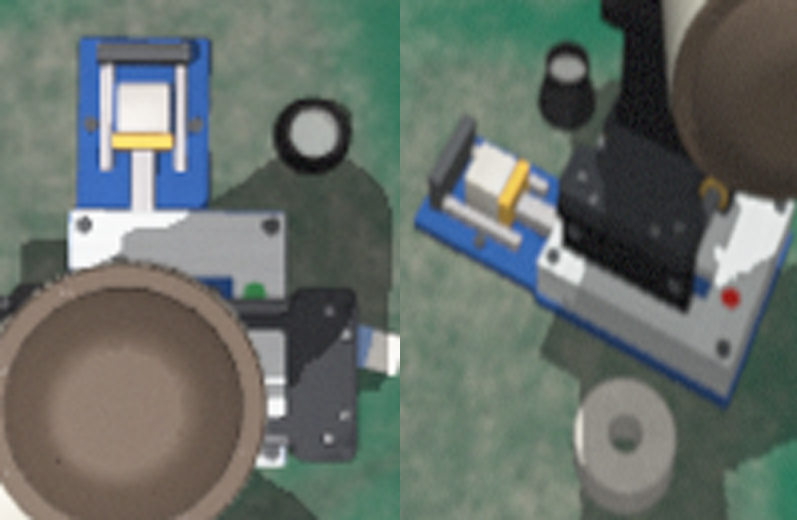

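The jaw has moved forward and is pushing the block, whose gap to the stop is now small. I'll continue gently to the corner.

Request:
servo_tool --slide '[[0.05,0.001,0],[0.05,0.001,0],[0.05,0.001,0],[0.03,0,0],[0,0,0]]' --twist '[[0,0,0],[0,0,0],[0,0,0],[0,0,0],[0,0,0]]' --gripper '[1,1,1,1,1]'

```text
time_s: 4.92
tcp_pos: [0.4805, 0.0722, 0.0383]
ee_rot: [[1.0, 0.016, 0.0], [0.016, -1.0, 0.0], [0.0, -0.0, -1.0]]
wrist_force: [-2.3, -2.3, 1.1]
gripper_width: 0.003
```

Request:
servo_tool --slide '[[0.03,0,0],[0.03,0,0],[0,0,0]]' --twist '[[0,0,0],[0,0,0],[0,0,0]]' --gripper '[1,1,1]'

```text
time_s: 5.3
tcp_pos: [0.4814, 0.0712, 0.0381]
ee_rot: [[1.0, 0.015, -0.005], [0.015, -1.0, -0.002], [-0.005, 0.002, -1.0]]
wrist_force: [-7.5, -0.8, 5.1]
gripper_width: 0.009
```

```bash
python3 look.py 3
```

```text
[0.48135767 0.07123756 0.03812952] [-6.90081643 -0.61238339  5.75519414]
```

View pics/l3.png

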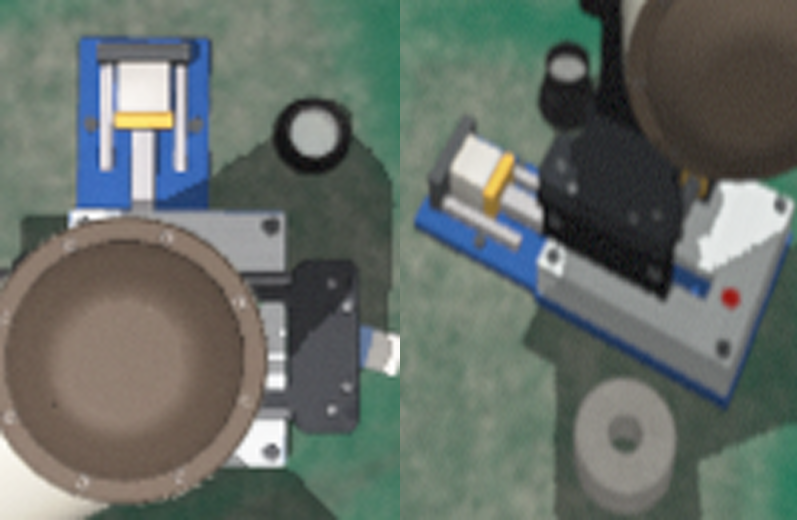

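At the corner: the wall pushes back with 7 N and the block is against the stop. I'll back off, go round to the +y side and check.

Request:
servo_tool --slide '[[-0.2,0,0],[-0.25,0,0.1],[0,0.35,0.1],[0,0.38,0],[0.3,0,0],[0.4,0,0],[0.15,0,-0.1],[0,0,-0.1],[0,0,0]]' --twist '[[0,0,0],[0,0,0],[0,0,0],[0,0,0],[0,0,0],[0,0,0],[0,0,0],[0,0,0],[0,0,0]]' --gripper '[1,1,1,1,1,1,1,1,1]'

```text
time_s: 6.52
tcp_pos: [0.5063, 0.1154, 0.0375]
ee_rot: [[1.0, 0.016, -0.002], [0.016, -1.0, -0.001], [-0.002, 0.001, -1.0]]
wrist_force: [-0.3, -0.0, 0.4]
gripper_width: 0.008
```

```bash
python3 look.py 4
```

```text
[0.5069571  0.11570437 0.03819821] [-1.2482468  -1.35919009  0.64866752]
```

View pics/l4.png

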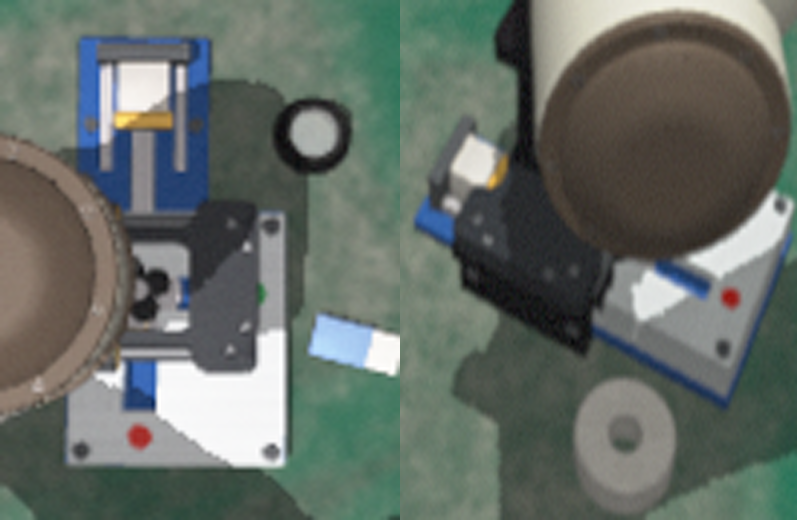

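The knob is at the corner (cap near px (245, 232)), the jaw is forward and the block is at the stop. Pushing sideways.

Request:
servo_tool --slide '[[0,-0.1,0],[0,-0.08,0],[0.002,-0.08,0],[0.002,-0.08,0],[0.002,-0.08,0],[0.002,-0.08,0],[0.002,-0.08,0],[0.002,-0.08,0],[0.002,-0.06,0],[0,0,0]]' --twist '[[0,0,0],[0,0,0],[0,0,0],[0,0,0],[0,0,0],[0,0,0],[0,0,0],[0,0,0],[0,0,0],[0,0,0]]' --gripper '[1,1,1,1,1,1,1,1,1,1]'

```text
time_s: 7.88
tcp_pos: [0.5084, 0.0722, 0.0382]
ee_rot: [[1.0, 0.016, -0.001], [0.016, -1.0, -0.0], [-0.001, 0.0, -1.0]]
wrist_force: [0.5, 0.7, 0.2]
gripper_width: 0.006
```

```bash
python3 look.py 5
```

```text
[0.50844773 0.07245811 0.03819526] [-0.03593829  0.05278014 -0.90977841]
```

View pics/l5.png

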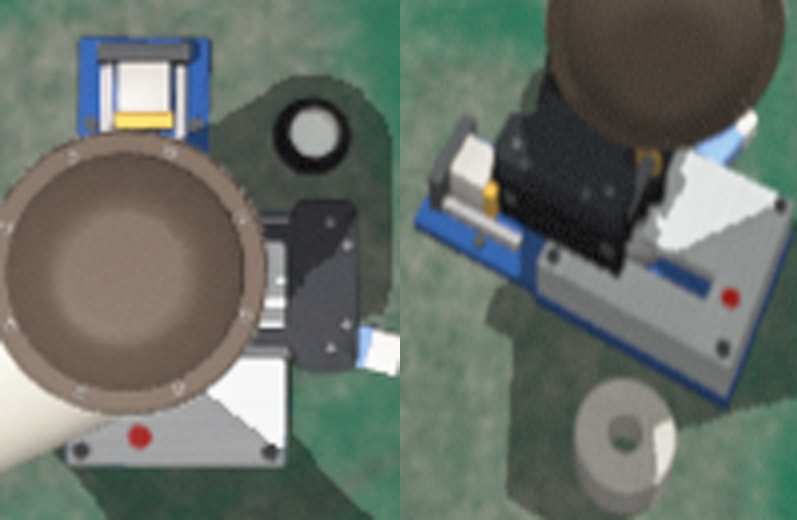

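Low force and the pin is moving. I'll creep towards the end of the slot.

Request:
servo_tool --slide '[[0,-0.05,0],[0,-0.05,0],[0,-0.03,0],[0,0,0]]' --twist '[[0,0,0],[0,0,0],[0,0,0],[0,0,0]]' --gripper '[1,1,1,1]'

```text
time_s: 8.48
tcp_pos: [0.5086, 0.0646, 0.0384]
ee_rot: [[1.0, 0.016, -0.0], [0.016, -1.0, -0.0], [-0.0, 0.0, -1.0]]
wrist_force: [-0.3, -0.1, -0.6]
gripper_width: 0.006
```

Request:
servo_tool --slide '[[0,-0.03,0],[0,-0.03,0],[0,0,0]]' --twist '[[0,0,0],[0,0,0],[0,0,0]]' --gripper '[1,1,1]'

```text
time_s: 8.85
tcp_pos: [0.5086, 0.0611, 0.0384]
ee_rot: [[1.0, 0.016, 0.0], [0.016, -1.0, -0.0], [0.0, 0.0, -1.0]]
wrist_force: [-0.1, -0.4, 0.2]
gripper_width: 0.006
```

Request:
servo_tool --slide '[[0,-0.03,0],[0,-0.03,0],[0,0,0]]' --twist '[[0,0,0],[0,0,0],[0,0,0]]' --gripper '[1,1,1]'

```text
time_s: 9.22
tcp_pos: [0.5088, 0.0583, 0.0385]
ee_rot: [[1.0, 0.016, 0.001], [0.016, -1.0, 0.001], [0.001, -0.001, -1.0]]
wrist_force: [-1.3, 4.7, 1.8]
gripper_width: 0.006
```

```bash
python3 look.py 6
```

```text
[0.50880671 0.0582918  0.03850728] [-1.85337239  5.29639472  1.11378409]
```

View pics/l6.png

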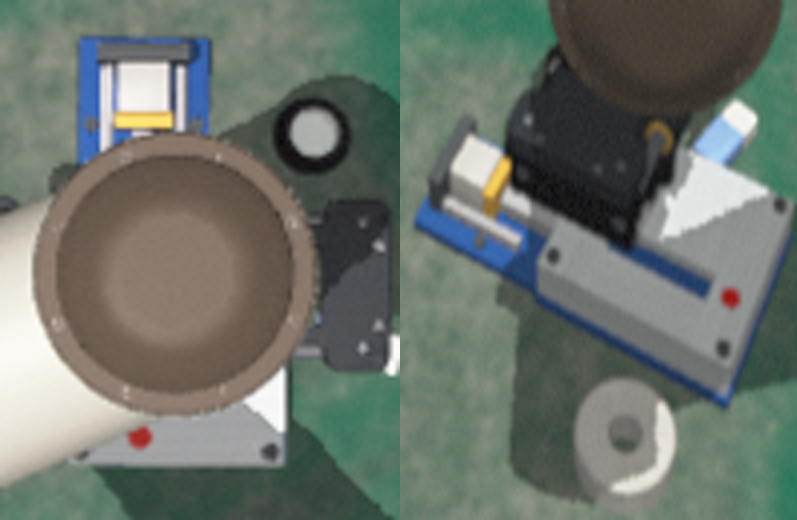

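Request:
servo_tool --slide '[[0,-0.03,0],[0,0,0]]' --twist '[[0,0,0],[0,0,0]]' --gripper '[1,1]'

```text
time_s: 9.57
tcp_pos: [0.5091, 0.0577, 0.0389]
ee_rot: [[1.0, 0.016, 0.002], [0.016, -1.0, 0.003], [0.002, -0.003, -1.0]]
wrist_force: [-3.7, 10.0, 2.8]
gripper_width: 0.004
```

Hard stop at 10 N with almost no motion, so the pin is at the end. I'll back off in +y, lift and move clear so the cameras can see.

Request:
servo_tool --slide '[[0,0.2,0],[0,0.4,0],[0,0.4,0.2],[0,0.2,0.8],[0,0.5,0.9],[-0.2,0.9,0.8],[-0.3,0.9,0],[-0.3,0.9,0],[-0.3,0.9,0],[0,0,0]]' --twist '[[0,0,0],[0,0,0],[0,0,0],[0,0,0],[0,0,0],[0,0,0],[0,0,0],[0,0,0],[0,0,0],[0,0,0]]' --gripper '[1,1,1,1,1,1,1,1,1,1]'

```text
time_s: 10.82
tcp_pos: [0.4432, 0.3688, 0.1926]
ee_rot: [[1.0, 0.021, 0.0], [0.021, -1.0, -0.001], [0.0, 0.001, -1.0]]
wrist_force: [0.4, -0.1, 1.5]
gripper_width: 0.008
```

```bash
python3 look.py 7
python3 - <<'E'
import pickle; from h import *
a=pickle.load(open("c0.pkl","rb")); d=pickle.load(open("c7.pkl","rb"))
for n in d:
  print(n,"end@.054",proj(d[n],(.4805+.025+.00067,.072-.038+.0004,.054)).round(1))
E
```

```text
[0.44389534 0.3658971  0.19265082] [-0.7197308  -0.0363893   0.65542492]
top end@.054 [264.5 232.4]
scene end@.054 [301.9 196.6]
```

View pics/l7.png

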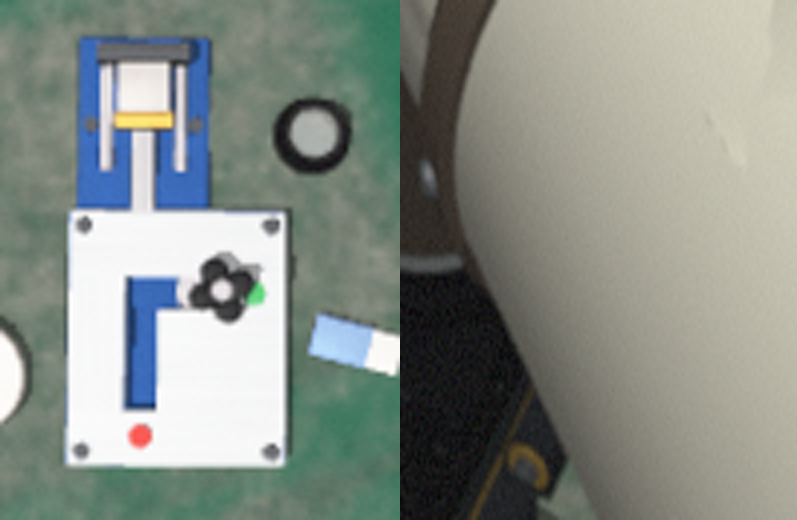

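The cap is at px (265.5, 232.3), against (264.5, 232.4) expected for slot_end. The knob is beside the green dot, the jaw is fully forward with the block against the stop, and the loupe and eraser are where they were. The ring was left alone.

Run:
```python
import pickle; from h import *
for f in "07":
  c=pickle.load(open(f"c{f}.pkl","rb"))["top"]; im=c["image"]
  h=cv2.cvtColor(im,cv2.COLOR_BGR2HSV); m=(h[...,1]<50)&(h[...,2]>150); r=np.zeros_like(m); r[235:275,180:220]=1
  print(max(cents(m&r),key=lambda a:a[0]))
from station import r as R
print(R.finish_job())
```

```text
(np.int32(604), array([200.97, 254.01]))
(np.int32(607), array([200.94, 254.02]))
the job is handed in; nothing more can be done
None
```

The fixture is locked and the job is handed in, at about 11 s of the 38 s allowed. With the fingers shut, I pushed the knob along the long leg to the corner, where the wall pushed back with about 7 N. I then went round to the other side and pushed it along the side slot to a hard stop at about 10 N. Finally I backed off and moved clear.

**Last checks (top camera):**
- **Pin:** the knob cap is about 1 px (roughly 2 mm) beyond the computed slot end, by the green dot. That fits the 1.5 mm slack plus calibration error.
- **Jaw and block:** the jaw is forward and the block is against its stop.
- **Ring gauge, eraser and loupe:** the ring is unmoved to within 0.1 px; the eraser and loupe look unmoved by eye.

**Not confirmed:** the arm blocked the scene camera in the last look, so the final check rests on the top view and the contact forces. The side-slot stop came about 5 mm further along than I had reckoned from the finger sizes. The picture shows the knob at the slot end, so the fingers are probably slimmer at the tips than I assumed.

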